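Pin the trimmer's stop fence and move it to the next hole

ROBOT

A 6-joint arm with a two-finger parallel gripper is mounted at the origin on the work surface. World frame = base frame: x ahead of the robot, y to its left, z up, the work surface at z = 0. Lengths are in mm, angles in rad, forces in N, time in s.
With the tool pointing down it reaches from about 425 to 950 mm from the base axis. Payload 3.5 kg.
Tool frame: the origin (TCP) lies on the centre line of the jaws, within the pads' length; the fingertips stand tcp_to_tips ahead of it and the grasp point (between the pads) lies 6 mm ahead of it (tcp_to_tips is the distance from the TCP to the fingertips, in mm); x points along the fingers, z is the direction in which the jaws open and shut, and the axes are right-handed (so a half turn about x gives the same grasp; the last joint's range is limited). The gripper opens to 85 mm and grips with 20 to 120 N. Pads are 22 mm wide; open, the fingers measure 114 mm over their backs; the gripper's body (76 mm by 85 mm) begins 54 mm behind the grasp point. The pads swing forward as they close: fully open they stand 13 mm farther back than shut.
Start: joints at [-1.297, 0.286, 1.577, -0, 1.279, -0.15], TCP at [277.599, -615.26, 256.325] pointing down, gripper open.
Joint ranges: [-2.77, 2.77], [-0.9, 2.22], [0.21, 2.48], [-1.53, 4.67], [0.24, 2.81], [-2.84, 2.84]. Speed limits (rad/s): [2.79, 2.79, 3.14, 3.14, 3.14, 3.14].

INTERFACE

Orientations are given as a 3x3 rotation matrix whose columns are the frame's x, y, z axes.
In Python, from workcell import * gives the robot as it stands.
- The arm moves only by the tool step_arm, never from a script. Its argument "targets" is a list of rows, each an object of numbers: "grip": the opening, from 0 (shut) to 1 (fully open); "tx", "ty", "tz": the shift along the tool's x, y, z in units of 25 cm (1.0 is 25 cm); "ax", "ay", "az": the turn, a rotation vector about the tool's x, y, z in units of pi/2 rad (1.0 is pi/2 rad). In form: [{"grip": .., "tx": .., "ty": .., "tz": .., "ax": .., "ay": .., "az": ..}, ...]. A call has 1 to 20 rows; each row is the pose to reach, as a shift and turn from the pose commanded when the call began, along the tool's axes at that moment; what a row does not reach only later rows make up. A row lasts 1/12 s, in which the tool goes at most 41.7 mm and 7.16 degrees, less where a joint would pass 70% of its speed; a pose out of reach is approached as far as the arm can. A call with a number of a shift or a turn outside -1 to 1 is refused whole. A call with a gripper value outside its range is refused whole. The fingers move at their own pace and stop on an object; the grip force is fixed at half the most. Time passes only in rows, so rows that repeat a pose let the fingers close. It gives the time, the measured TCP pose, the force and the opening at its end, in the units of the state.
- get_state(): the state, without advancing time (a new reading comes with each control period).
- read_camera(name): name is "scene" or "top" or "wrist"; returns a dict with "img" (384x512x3 uint8, blue, green, red), "camera_matrix" (3x3 intrinsics, pixels), "eye" and "attitude" of the camera in the world. Camera axes: x right, y down, z forward; pixel columns grow to the right and rows downward; lengths in mm; the calibration is good to about 2 mm. A picture is of the moment at which its call begins. There is no depth.
- job_done(): hands the job in, once; it reports no verdict.
The state is a dict: "time": time; "qpos": joint angles; "joint_vel": joint speeds; "effort": joint torques, N m; "tool_pos": TCP position; "eef_rot": TCP orientation; "force": force on the tool from outside, world axes, zero at the start; "ft_torque": the same for the moment, N m; "finger_gap": finger opening in mm.
Only numpy, scipy, OpenCV 4.12 (cv2) and the standard library are available. Lean on these libraries where they do the work, as an engineer would, in place of code of your own. Each camera call takes 0.05 s, during which the arm holds its last target.

TASK

Get the card trimmer's stop ready for wider strips: take the steel clevis pin out of its wooden block and push it fully down through the hole in the sleeve's ears and the fence between them, then pull up the black spring plunger on the sleeve, slide the sleeve along its rail to the next hole on the left as the robot sees it, and let the plunger go down fully into that hole. Finish while still gripping the plunger knob, holding it down with the lock pin engaged; the clevis pin stays in and the other things on the table stay where they are.

Things in the scene. Friction and masses are not known exactly. Their poses are not given: they have to be found in the camera images.
- bed: Grey flat trimmer bed, fixed, 300 x 300 x 18 mm. Origin: centre of its underside, on the table; z up; its +y points to the robot's left, give or take 17 degrees. A square aluminium rail, 24 mm, runs along bed y, 100 mm to -x of the origin (the robot's side), between two grey end posts with tops 93 mm above the table and inner faces at bed y = -126 and +126 mm.
- sleeve (a joint): Position of the sleeve along the rail in m: 0 = middle hole, where it starts locked within about 1 mm; grows towards bed +y (left); 0.040 = next hole on the left. Range +-0.085. The sleeve is a grey square tube on the rail, 44 mm across, 60 mm along it, top 89 mm above the table, with a 22 mm round boss up to 105 mm. About 0.65 kg with the fence, slides with 1.5 N of friction when unlocked.
- plunger (a joint): Height of the spring plunger in m: 0 = fully down, lock pin 9.5 mm deep in a hole; above 0.010 the pin is clear of the rail; 0.015 = upper stop. The spring pushes it down with 4 N at 0, 7 N at 0.015. Between holes the pin rests on the rail (value about 0.0095). The lock pin is 7 mm thick with a round tip, so it finds its hole from up to about 3 mm off.
- knob (a point): Centre of the top face of the plunger's black upright knob (cylinder 24 mm diameter, 30 mm high), 137 mm above the table when fully down, in the middle of the sleeve's top. Grip it from above, best with the fingers closing along the rail, as the clevis pin's place is 66 mm away across it. Moves with sleeve and plunger; axes as the bed's.
- next_hole (a point): Mouth of the next hole on the left, on the rail's top (79 mm above the table); the knob's axis must stand over it at the end. Axes as the bed's. The rail has five round dark holes, 10 mm wide, at bed y = -80, -40, 0, 40, 80 mm (40 mm apart); this is the one at 40.
- ear_hole (a point): Centre of the hole's mouth on top of the sleeve's upper ear, 71 mm above the table, 66 mm to bed +x of the plunger's axis; moves with the sleeve. Two steel ears, 34 mm wide and 6 mm thick, hold the fence (30 x 8 mm bar, 210 mm long to bed +x, stiff pivot 30 mm nearer the sleeve) between them. The upright hole through all three is 10.5 mm wide and in line; 27 mm of free space below it.
- pin: Loose steel clevis pin, about 40 g, upright in its block. Origin: centre of the shank's tip; z up. Shank 8 mm diameter, 40 mm long, chamfered tip; then a collar 18 mm diameter, 4 mm thick; then a grip 14 mm diameter, 34 mm high: 78 mm in all. At the start its collar rests on the block, tip 10 mm and top 88 mm above the table. Fully in, the collar rests on the upper ear.
- pin_collar (a point): Centre of the underside of the pin's collar, 40 mm above the tip on the pin's axis.
- pin_block: Fixed wooden block 70 x 60 x 50 mm with an upright through hole 11 mm wide in its middle that holds the pin. Origin: centre of its underside.
- glue_stick: Bystander: standing glue stick, white and blue, 30 mm diameter, 105 mm tall; origin under its centre. It stands on the side of the bed opposite to the block.
- glue_bottle: Bystander: standing white glue bottle with red cap, 48 mm diameter, 120 mm tall; origin under its centre.
- paint_jar: Bystander: standing glass jar, 60 mm diameter, 70 mm tall; origin under its centre.
- eraser: Bystander on the bed: white eraser 22 x 45 x 14 mm; origin under its centre.
- wood_scrap: Bystander on the bed: wooden offcut 45 x 30 x 20 mm; origin under its centre.
- marker: Bystander: marker pen lying on the bed near its -y edge (robot's right), 133 mm long, 18 mm thick; origin under the middle of its white barrel, x towards its black cap.

How it is judged (in metres and radians):
On the way, in this order (a step that is already met when the one before it is completed fails the run):
1. the clevis pin is fully down through the ears and the fence, while the sleeve is still at its first hole (distance between pin_collar and ear_hole below 0.006 m and angle between pin's own z axis and vertical below 0.15 rad and value of joint sleeve between -0.006 and 0.006 m and value of joint plunger below 0.005 m), for 0.2 s.
2. the plunger is pulled up clear of the first hole, with the clevis pin in (distance between pin_collar and ear_hole below 0.006 m and angle between pin's own z axis and vertical below 0.15 rad and value of joint plunger above 0.009 m and value of joint sleeve between -0.02 and 0.02 m and contact force between the fingers and plunger above 0.5 N).
At the end, for the whole second after the job is handed in: Sleeve at the next hole on the left (joint 0.040 +- 0.004 m), plunger down in it (under 3 mm), fingers holding the knob (over 1 N) and not the clevis pin; clevis pin home and upright (collar within 6 mm of the ear hole mouth, tilt under 0.15 rad) (distance between pin_collar and ear_hole below 0.006 m and angle between pin's own z axis and vertical below 0.15 rad and value of joint sleeve between 0.036 and 0.044 m and value of joint plunger below 0.003 m and contact force between the fingers and plunger above 1 N and contact force between the fingers and pin below 0.1 N); the arm keeps its last pose, push and grip.
It fails at once if one of the bystanders is moved by more than 30 mm (distance of any of glue_stick, glue_bottle, paint_jar, eraser, wood_scrap, marker from where it was at the start of the episode above 0.03 m).
It also fails if it takes over 56 s, if anything falls off the work surface, if the arm or the gripper's body presses on something with over 40 N, if the wrist force passes 120 N, or if a joint passes its speed limit or range.

## Working session

There is one attempt and no reset: what is moved stays moved. The work goes in short steps, Python scripts to look and compute and a tool call to move; the robot and the scene stay as the last step left them, time stands still between calls to the robot, and variables do not carry over. Pictures are saved under pics/ and viewed, and the job is handed in when it is done.

Besides the shell and the picture viewer there is one more tool, called as a command line: name --argument value ..., lists and objects as JSON in quotes. step_arm: Moves the arm, as the interface text tells. Shifts and turns lie within -1 to 1; 1 stands for 25 cm of shift or pi/2 rad of turn. Its arguments: {"type":"object","properties":{"targets":{"type":"array"}},"required":["targets"]}

```bash
ls; mkdir -p pics
python3 - <<'E'
from workcell import *
import cv2,numpy as np
s=get_state();print({k:np.round(v,3).tolist() for k,v in s.items()})
for n in ["scene","top"]:
    c=read_camera(n);cv2.imwrite(f"pics/{n}0.png",c["img"]);print(n,c["camera_matrix"],c["eye"],c["attitude"])
E
```

```text
pics
{'time': 0.0, 'qpos': [-1.297, 0.287, 1.578, -0.0, 1.279, -0.15], 'joint_vel': [0.002, -0.001, 0.001, -0.0, -0.0, 0.002], 'effort': [0.0, -40.598, -29.263, -0.0, 0.006, -0.0], 'tool_pos': [277.441, -614.693, 254.927], 'eef_rot': [[-0.001, 0.912, 0.411], [0.002, 0.411, -0.912], [-1.0, 0.0, -0.002]], 'force': [0.041, 0.83, 0.07], 'ft_torque': [-0.04, -0.056, 0.0], 'finger_gap': 85.593}
scene [[435.13223813   0.         262.66989967]
 [  0.         435.13223813 191.80106747]
 [  0.           0.           1.        ]] [1220.29009859  688.70843216  705.79613985] [[-0.7530352   0.35228225 -0.55572943]
 [ 0.65770018  0.42764231 -0.62012299]
 [ 0.0191951  -0.83247779 -0.55372581]]
top [[469.92635082   0.         247.80708772]
 [  0.         469.92635082 195.29339297]
 [  0.           0.           1.        ]] [ 387.21514358   -1.81076879 1260.71299232] [[-0.02588094 -0.98020333  0.19629472]
 [-0.99963158  0.02698272  0.0029402 ]
 [-0.00817856 -0.1961463  -0.98054053]]
```

View pics/scene0.png

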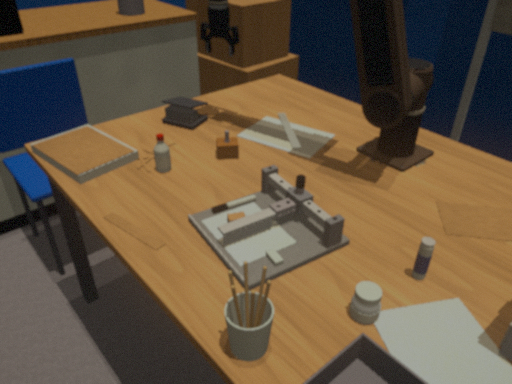

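View pics/top0.png

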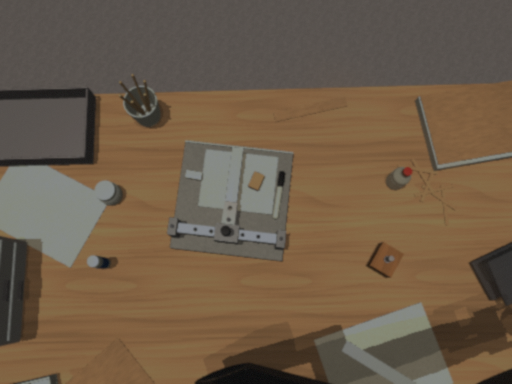

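The top view shows the knob near (226,231), the block and pin near (386,259), and the bed rotated slightly. I'll zoom in for the exact pixels.

```bash
cat > h.py <<'E'
import cv2,numpy as np
from workcell import *
def ray(c,u,v):
    K=np.array(c["camera_matrix"]);R=np.array(c["attitude"])
    d=R@np.linalg.solve(K,[u,v,1.]);return np.array(c["eye"]),d/np.linalg.norm(d)
def onz(c,u,v,z):
    e,d=ray(c,u,v);return e+d*(z-e[2])/d[2]
def proj(c,p):
    q=np.array(c["attitude"]).T@(np.array(p,float)-c["eye"]);q=np.array(c["camera_matrix"])@q;return q[:2]/q[2]
def crop(img,x0,y0,w,h,s,fn):
    cv2.imwrite(fn,cv2.resize(img[y0:y0+h,x0:x0+w],None,fx=s,fy=s,interpolation=cv2.INTER_CUBIC))
E
python3 - <<'E'
import cv2
from h import crop
t=cv2.imread("pics/top0.png");s=cv2.imread("pics/scene0.png")
crop(t,165,135,135,130,5,"pics/t_bed.png");crop(t,360,230,60,60,8,"pics/t_pin.png")
crop(s,180,120,180,150,4,"pics/s_bed.png")
E
```

```text
(no output)
```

View pics/t_bed.png

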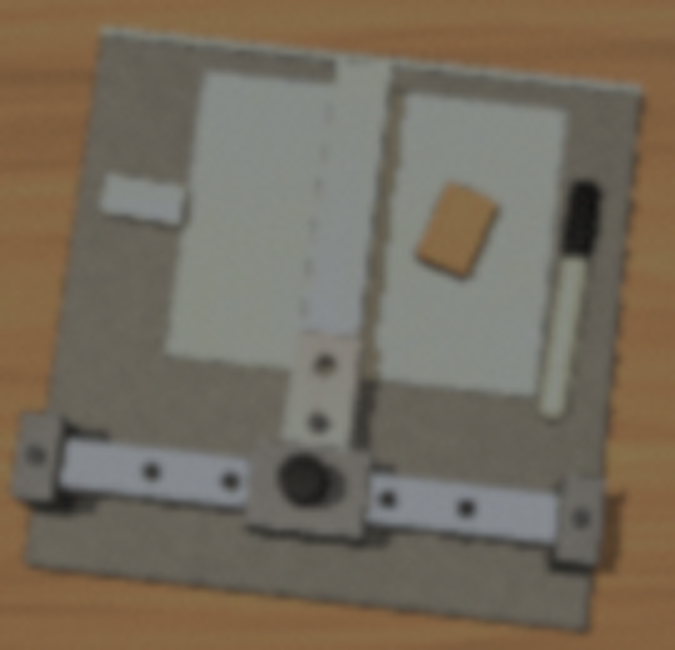

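View pics/t_pin.png

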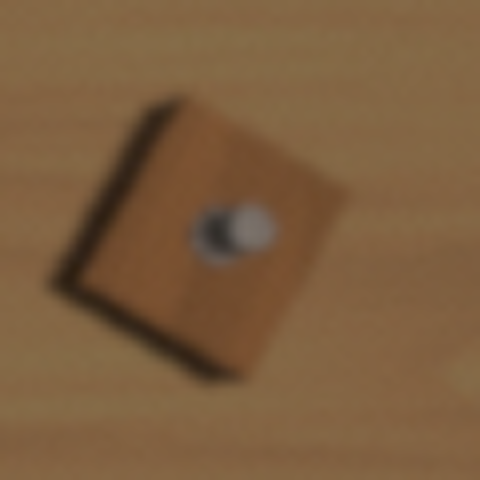

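View pics/s_bed.png

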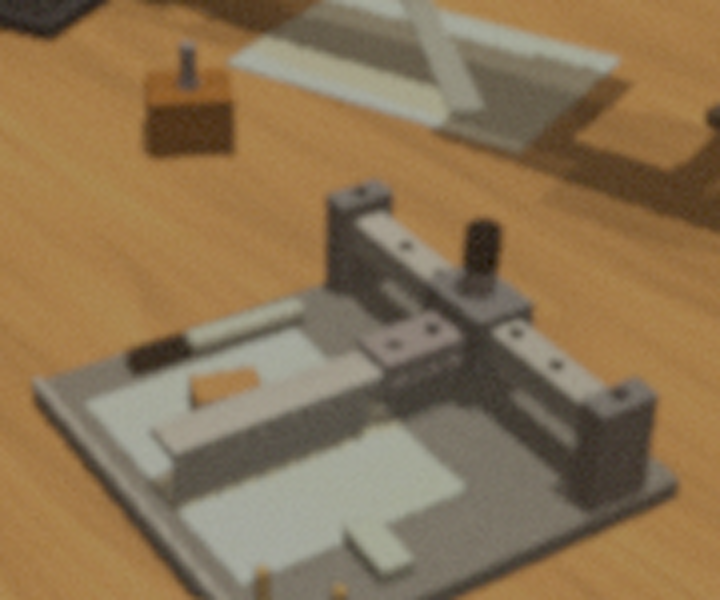

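Run:
```python
from h import *
t=read_camera("top");s=read_camera("scene")
f=lambda X,Y,x0,y0,k:(x0+(X+.5)/k-.5,y0+(Y+.5)/k-.5)
H=[onz(t,*f(a,b,165,135,5),79)[:2] for a,b in[(152,472),(230,481),(388,499),(466,508)]]
print(np.round(H,1))
ctr=np.mean(H,0);d=H[0]-H[3];print("ctr",ctr,"len",np.linalg.norm(d),"yaw",np.arctan2(-d[0],d[1]))
print("ear",onz(t,*f(325,363,165,135,5),71),"piv",onz(t,*f(318,423,165,135,5),71))
print("pin",onz(t,*f(252,226,360,230,8),88))
print("knob",onz(t,*f(304,479,165,135,5),137))
c=[onz(t,*f(a,b,360,230,8),50)[:2] for a,b in[(185,95),(350,190),(243,380),(80,285)]];print("block",np.mean(c,0),np.round(c,1))
# scene
g=lambda X,Y:f(X,Y,180,120,4)
print("S pin",onz(s,*g(188,44),88),"ear",onz(s,*g(394,345),71),"piv",onz(s,*g(432,328),71))
HS=[onz(s,*g(a,b),79)[:2] for a,b in[(405,245),(515,333),(556,365)]];print(np.round(HS,1))
print("knob",onz(s,*g(484,224),137))
```

```text
[[540.5 137.6]
 [534.9  98.1]
 [523.6  18.5]
 [518.  -20.7]]
ctr [529.23499629  58.36503584] len 159.88905783760003 yaw -0.14126942861558556
ear [595.4789475   49.33581213  71.        ] piv [564.44884491  53.48444669  71.        ]
pin [ 454.61547166 -348.35510042   88.        ]
knob [527.62347046  57.62846787 137.        ]
block [ 453.66094589 -347.37220803] [[ 499.1 -341.7]
 [ 467.4 -391.8]
 [ 408.5 -352.6]
 [ 439.6 -303.4]]
S pin [ 455.04608528 -346.96703238   88.        ] ear [595.22227655  50.67107977  71.        ] piv [563.78310136  52.43597636  71.        ]
[[518.  -22.1]
 [535.5  97.7]
 [540.8 137.6]]
knob [527.70873542  57.09787194 137.        ]
```

```bash
cat >> h.py <<'E'
import json,os
from scipy.spatial.transform import Rotation as Ro
YAW=-0.1413
BX=np.array([np.cos(YAW),np.sin(YAW),0]);BY=np.array([-np.sin(YAW),np.cos(YAW),0])
RT=np.stack([[0,0,-1],BX,-BY],1)
def load():
    if os.path.exists("cmd.json"):
        d=json.load(open("cmd.json"));return np.array(d["P"]),np.array(d["R"])
    s=-1.147;z=np.array([np.cos(s),np.sin(s),0]);x=np.array([0,0,-1.])
    return np.array([277.599,-615.26,256.325]),np.stack([x,np.cross(z,x),z],1)
def apply(tx=0,ty=0,tz=0,ax=0,ay=0,az=0):
    P,R=load();P=P+R@np.array([tx,ty,tz])*250;R=R@Ro.from_rotvec(np.array([ax,ay,az])*np.pi/2).as_matrix()
    json.dump(dict(P=P.tolist(),R=R.tolist()),open("cmd.json","w"))
def delta(Pt,Rt=RT):
    P,R=load();d=R.T@(np.array(Pt)-P)/250;w=Ro.from_matrix(R.T@Rt).as_rotvec()/(np.pi/2)
    print("t",np.round(d,4),"a",np.round(w,4),"dist",np.linalg.norm(d)*250)
def st():
    s=get_state();P,R=load();print(round(s["time"],2),"pos",np.round(s["tool_pos"],1),"cmd",np.round(P,1),"F",np.round(s["force"],1),"gap",round(float(s["finger_gap"]),1),"rotdev",np.round(Ro.from_matrix(R.T@np.array(s["eef_rot"])).as_rotvec(),4))
    return s
E
python3 - <<'E'
from h import *
import workcell
print([ (n,getattr(workcell,n) if not callable(getattr(workcell,n)) else '') for n in dir(workcell) if n[0]!='_'])
st();delta([454.8,-347.6,256])
E
```

```text
[('IKError', ''), ('get_state', ''), ('job_done', ''), ('read_camera', ''), ('tcp_to_tips', 25.0)]
0.2 pos [ 277.5 -614.9  255.5] cmd [ 277.6 -615.3  256.3] F [0.3 0.5 0.9] gap 85.6 rotdev [0.0001 0.0015 0.0002]
t [ 0.0013  1.0864 -0.6844] a [0.3598 0.     0.    ] dist 321.00183118792324
```

step_arm --targets '[{"grip": 1,"tx": 0,"ty": 1,"tz": -0.63,"ax": 0.36},{"grip": 1,"tx": 0,"ty": 1,"tz": -0.63,"ax": 0.36},{"grip": 1,"tx": 0,"ty": 1,"tz": -0.63,"ax": 0.36},{"grip": 1,"tx": 0,"ty": 1,"tz": -0.63,"ax": 0.36},{"grip": 1,"tx": 0,"ty": 1,"tz": -0.63,"ax": 0.36},{"grip": 1,"tx": 0,"ty": 1,"tz": -0.63,"ax": 0.36},{"grip": 1,"tx": 0,"ty": 1,"tz": -0.63,"ax": 0.36},{"grip": 1,"tx": 0,"ty": 1,"tz": -0.63,"ax": 0.36},{"grip": 1,"tx": 0,"ty": 1,"tz": -0.63,"ax": 0.36},{"grip": 1,"tx": 0,"ty": 1,"tz": -0.63,"ax": 0.36}]'

```text
schema error: expected keys grip, tx, ty, tz, ax, ay, az
```

Run:
```python
from h import *
apply(ty=1,tz=-.63,ax=.36);st();delta([454.8,-347.6,200])
c=read_camera("wrist");cv2.imwrite("pics/w1.png",c["img"]);print(c)if 0 else print(c["camera_matrix"],c["eye"],c["attitude"])
print(proj(c,[454.8,-347.6,88]))
```

```text
0.2 pos [ 277.5 -614.9  255.5] cmd [ 440.7 -368.9  256.3] F [0.3 0.5 0.9] gap 85.6 rotdev [-5.654e-01  1.500e-03 -2.000e-04]
t [ 0.2253  0.0438 -0.0923] a [-0.0002  0.      0.    ] dist 61.83889944687173
[[264.32962839   0.         253.90140943]
 [  0.         264.32962839 190.26647552]
 [  0.           0.           1.        ]] [ 346.34761793 -584.76949155  373.07220985] [[ 0.41206178 -0.8708607  -0.26796779]
 [-0.9111548  -0.3942966  -0.11969594]
 [-0.0014203   0.29348226 -0.95596347]]
[  43.72915114 -143.57444064]
```

View pics/w1.png

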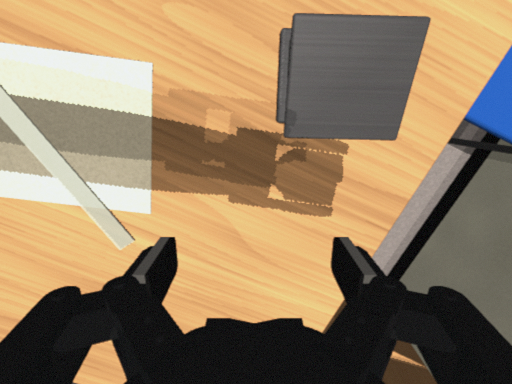

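The call was refused because it needs every key, so the arm hasn't moved. I'll send it again in full.

step_arm --targets '[{"grip": 1,"tx": 0,"ty": 1,"tz": -0.63,"ax": 0.36,"ay": 0,"az": 0},{"grip": 1,"tx": 0,"ty": 1,"tz": -0.63,"ax": 0.36,"ay": 0,"az": 0},{"grip": 1,"tx": 0,"ty": 1,"tz": -0.63,"ax": 0.36,"ay": 0,"az": 0},{"grip": 1,"tx": 0,"ty": 1,"tz": -0.63,"ax": 0.36,"ay": 0,"az": 0},{"grip": 1,"tx": 0,"ty": 1,"tz": -0.63,"ax": 0.36,"ay": 0,"az": 0},{"grip": 1,"tx": 0,"ty": 1,"tz": -0.63,"ax": 0.36,"ay": 0,"az": 0},{"grip": 1,"tx": 0,"ty": 1,"tz": -0.63,"ax": 0.36,"ay": 0,"az": 0},{"grip": 1,"tx": 0,"ty": 1,"tz": -0.63,"ax": 0.36,"ay": 0,"az": 0},{"grip": 1,"tx": 0,"ty": 1,"tz": -0.63,"ax": 0.36,"ay": 0,"az": 0},{"grip": 1,"tx": 0,"ty": 1,"tz": -0.63,"ax": 0.36,"ay": 0,"az": 0}]'

```text
time: 1.08
tool_pos: [440.7, -368.9, 256.4]
eef_rot: [[-0.0, 0.99, -0.14], [-0.001, -0.14, -0.99], [-1.0, -0.0, 0.001]]
force: [0.0, 0.1, -0.9]
finger_gap: 85.7
```

Run:
```python
from h import *
st();delta([454.8,-347.6,200])
c=read_camera("wrist");cv2.imwrite("pics/w2.png",c["img"])
print(proj(c,[454.8,-347.6,88]))
```

```text
1.08 pos [ 440.7 -368.9  256.4] cmd [ 440.7 -368.9  256.3] F [ 0.   0.1 -0.9] gap 85.7 rotdev [-0.0011 -0.0006 -0.0002]
t [ 0.2253  0.0438 -0.0923] a [-0.0002  0.      0.    ] dist 61.83889944687173
[232.45928946 170.11297055]
```

View pics/w2.png

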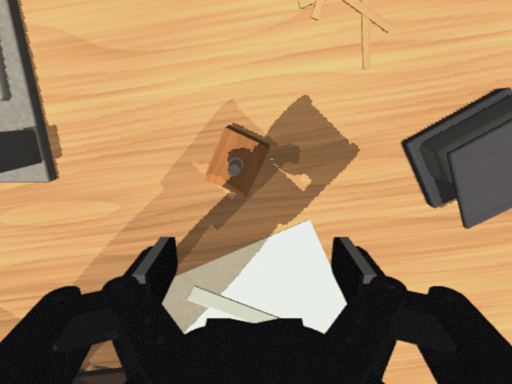

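The wrist view shows the pin at about (236,166), against a prediction of (232,170), so it agrees within a few mm. I'll zoom in.

Run:
```python
from h import *
c=read_camera("wrist");crop(c["img"],195,115,85,85,7,"pics/w2c.png")
```

```text
(no output)
```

View pics/w2c.png

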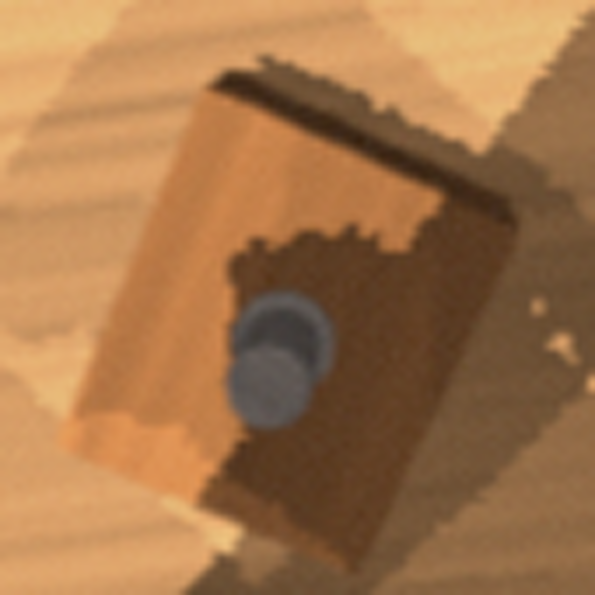

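Run:
```python
from h import *
c=read_camera("wrist");print(onz(c,232.86,169.86,88))
delta([455,-347.9,82])
```

```text
[ 454.4221972  -349.18920185   88.        ]
t [ 0.6973  0.0447 -0.0912] a [-0.0002  0.      0.    ] dist 176.16396094096197
```

step_arm --targets '[{"grip": 0.5,"tx": 0.3,"ty": 0.044,"tz": -0.09,"ax": 0,"ay": 0,"az": 0},{"grip": 0.5,"tx": 0.3,"ty": 0.044,"tz": -0.09,"ax": 0,"ay": 0,"az": 0},{"grip": 0.5,"tx": 0.3,"ty": 0.044,"tz": -0.09,"ax": 0,"ay": 0,"az": 0},{"grip": 0.5,"tx": 0.45,"ty": 0.044,"tz": -0.09,"ax": 0,"ay": 0,"az": 0},{"grip": 0.5,"tx": 0.55,"ty": 0.044,"tz": -0.09,"ax": 0,"ay": 0,"az": 0},{"grip": 0.5,"tx": 0.62,"ty": 0.044,"tz": -0.09,"ax": 0,"ay": 0,"az": 0},{"grip": 0.5,"tx": 0.67,"ty": 0.044,"tz": -0.09,"ax": 0,"ay": 0,"az": 0},{"grip": 0.5,"tx": 0.696,"ty": 0.044,"tz": -0.09,"ax": 0,"ay": 0,"az": 0},{"grip": 0.5,"tx": 0.696,"ty": 0.044,"tz": -0.09,"ax": 0,"ay": 0,"az": 0},{"grip": 0.5,"tx": 0.696,"ty": 0.044,"tz": -0.09,"ax": 0,"ay": 0,"az": 0}]'

```text
time: 2.07
tool_pos: [455.1, -349.3, 83.5]
eef_rot: [[0.001, 0.99, -0.142], [-0.001, -0.142, -0.99], [-1.0, 0.001, 0.001]]
force: [0.1, 0.0, 1.2]
finger_gap: 42.2
```

Run:
```python
from h import *
apply(tx=.696,ty=.044,tz=-.09)
st()
c=read_camera("wrist");cv2.imwrite("pics/w3.png",c["img"])
print(proj(c,[454.8,-348.2,88]))
```

```text
2.07 pos [ 455.1 -349.3   83.5] cmd [ 454.8 -348.2   82.3] F [0.1 0.  1.2] gap 42.2 rotdev [ 0.0006 -0.0011  0.0013]
[250.88290822 270.06832572]
```

View pics/w3.png

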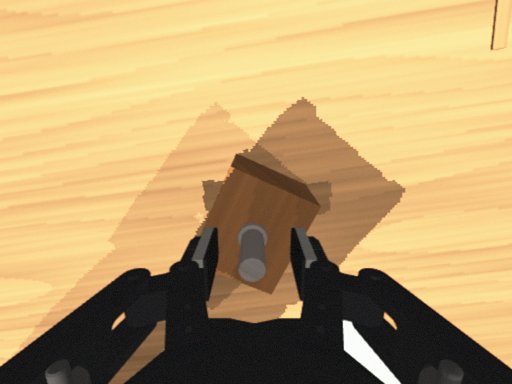

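The pin top sits at (252,271), centred between the fingers and where I predicted it. I'll close the gripper.

step_arm --targets '[{"grip": 0,"tx": 0,"ty": 0,"tz": 0,"ax": 0,"ay": 0,"az": 0},{"grip": 0,"tx": 0,"ty": 0,"tz": 0,"ax": 0,"ay": 0,"az": 0},{"grip": 0,"tx": 0,"ty": 0,"tz": 0,"ax": 0,"ay": 0,"az": 0},{"grip": 0,"tx": 0,"ty": 0,"tz": 0,"ax": 0,"ay": 0,"az": 0},{"grip": 0,"tx": 0,"ty": 0,"tz": 0,"ax": 0,"ay": 0,"az": 0},{"grip": 0,"tx": 0,"ty": 0,"tz": 0,"ax": 0,"ay": 0,"az": 0},{"grip": 0,"tx": 0,"ty": 0,"tz": 0,"ax": 0,"ay": 0,"az": 0}]'

```text
time: 2.7
tool_pos: [455.5, -348.8, 83.8]
eef_rot: [[0.001, 0.99, -0.141], [-0.002, -0.141, -0.99], [-1.0, 0.002, 0.001]]
force: [-0.4, 1.3, 6.3]
finger_gap: 12.3
```

Run:
```python
from h import *
st()
c=read_camera("wrist");cv2.imwrite("pics/w4.png",c["img"])
crop(c["img"],190,190,130,120,6,"pics/w4c.png")
delta([454.8,-348.2,145]);delta([580,51,190])
```

```text
2.7 pos [ 455.5 -348.8   83.8] cmd [ 454.8 -348.2   82.3] F [-0.4  1.3  6.3] gap 12.3 rotdev [-0.0002 -0.0015  0.0016]
t [-2.507e-01  1.000e-04  1.000e-04] a [-0.0002  0.      0.    ] dist 62.675011692181954
t [-0.4307  0.2704 -1.6514] a [-0.0002  0.      0.    ] dist 431.9804818953565
```

View pics/w4c.png

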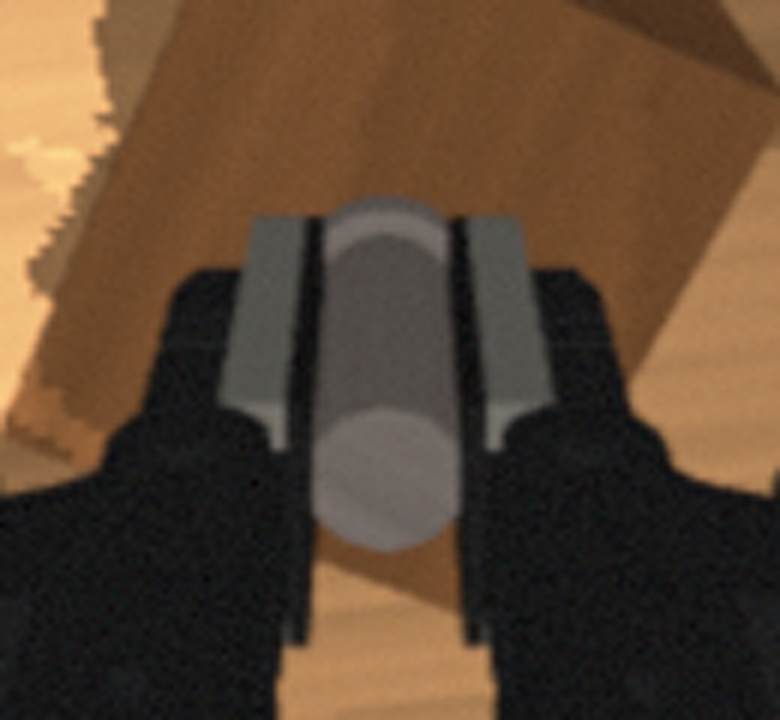

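step_arm --targets '[{"grip": 0,"tx": -0.05,"ty": 0,"tz": 0,"ax": 0,"ay": 0,"az": 0},{"grip": 0,"tx": -0.15,"ty": 0,"tz": 0,"ax": 0,"ay": 0,"az": 0},{"grip": 0,"tx": -0.25,"ty": 0,"tz": 0,"ax": 0,"ay": 0,"az": 0},{"grip": 0,"tx": -0.37,"ty": 0.0,"tz": -0.02,"ax": 0,"ay": 0,"az": 0},{"grip": 0,"tx": -0.47,"ty": 0.03,"tz": -0.12,"ax": 0,"ay": 0,"az": 0},{"grip": 0,"tx": -0.47,"ty": 0.06,"tz": -0.26,"ax": 0,"ay": 0,"az": 0},{"grip": 0,"tx": -0.47,"ty": 0.1,"tz": -0.42,"ax": 0,"ay": 0,"az": 0},{"grip": 0,"tx": -0.47,"ty": 0.14,"tz": -0.58,"ax": 0,"ay": 0,"az": 0},{"grip": 0,"tx": -0.47,"ty": 0.18,"tz": -0.74,"ax": 0,"ay": 0,"az": 0},{"grip": 0,"tx": -0.47,"ty": 0.22,"tz": -0.88,"ax": 0,"ay": 0,"az": 0},{"grip": 0,"tx": -0.47,"ty": 0.25,"tz": -1,"ax": 0,"ay": 0,"az": 0},{"grip": 0,"tx": -0.47,"ty": 0.25,"tz": -1,"ax": 0,"ay": 0,"az": 0}]'

```text
time: 3.75
tool_pos: [552.8, -104.6, 200.1]
eef_rot: [[0.0, 0.991, -0.136], [0.002, -0.136, -0.991], [-1.0, -0.0, -0.002]]
force: [-0.6, -0.9, -0.0]
finger_gap: 12.2
```

Run:
```python
from h import *
apply(tx=-.47,ty=.25,tz=-1)
st();delta([594.9,49.4,200])
c=read_camera("wrist");cv2.imwrite("pics/w5.png",c["img"])
```

```text
3.75 pos [ 552.8 -104.6  200.1] cmd [ 552.  -109.5  199.8] F [-0.6 -0.9 -0. ] gap 12.2 rotdev [-0.0054  0.0022 -0.0001]
t [-0.0007  0.0803 -0.6535] a [-0.0002  0.      0.    ] dist 164.59749529255885
```

View pics/w5.png

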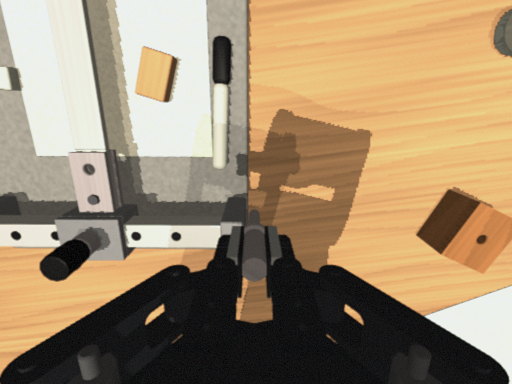

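step_arm --targets '[{"grip": 0,"tx": 0,"ty": 0.02,"tz": -0.14,"ax": 0,"ay": 0,"az": 0},{"grip": 0,"tx": 0,"ty": 0.04,"tz": -0.3,"ax": 0,"ay": 0,"az": 0},{"grip": 0,"tx": 0.0,"ty": 0.06,"tz": -0.45,"ax": 0,"ay": 0,"az": 0},{"grip": 0,"tx": 0.0,"ty": 0.07,"tz": -0.56,"ax": 0,"ay": 0,"az": 0},{"grip": 0,"tx": 0.05,"ty": 0.08,"tz": -0.63,"ax": 0,"ay": 0,"az": 0},{"grip": 0,"tx": 0.08,"ty": 0.08,"tz": -0.654,"ax": 0,"ay": 0,"az": 0},{"grip": 0,"tx": 0.08,"ty": 0.08,"tz": -0.654,"ax": 0,"ay": 0,"az": 0},{"grip": 0,"tx": 0.08,"ty": 0.08,"tz": -0.654,"ax": 0,"ay": 0,"az": 0},{"grip": 0,"tx": 0.08,"ty": 0.08,"tz": -0.654,"ax": 0,"ay": 0,"az": 0}]'

```text
time: 4.55
tool_pos: [594.7, 48.0, 179.9]
eef_rot: [[-0.0, 0.99, -0.143], [-0.0, -0.143, -0.99], [-1.0, -0.0, 0.001]]
force: [-1.0, 0.6, -0.4]
finger_gap: 12.3
```

Run:
```python
from h import *
apply(tx=.08,ty=.08,tz=-.654)
st()
for n in("wrist","top","scene"):
    c=read_camera(n);cv2.imwrite(f"pics/{n}6.png",c["img"]);print(n,proj(c,[594.9,49.4,71]))
    if n=="wrist":crop(c["img"],190,150,130,140,4.2,"pics/w6c.png")
    if n=="scene":crop(c["img"],220,120,140,130,5,"pics/s6c.png")
```

```text
4.55 pos [594.7  48.  179.9] cmd [594.8  49.5 179.8] F [-1.   0.6 -0.4] gap 12.3 rotdev [ 0.0016 -0.0005 -0.0003]
wrist [251.65591864 196.46395265]
top [229.5791492 207.4226468]
scene [277.87569323 205.60157306]
```

View pics/w6c.png

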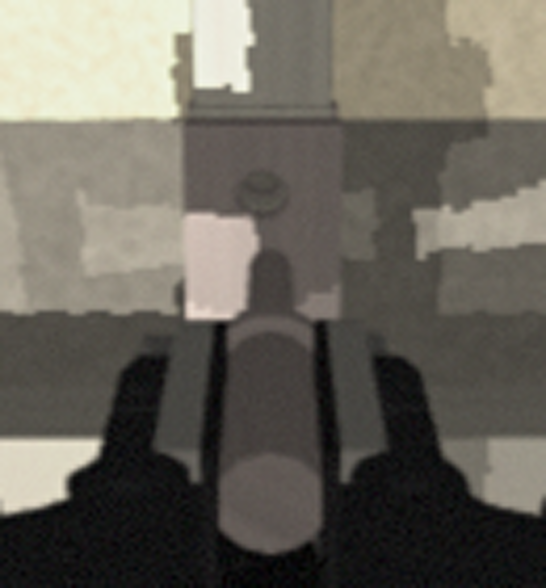

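View pics/s6c.png

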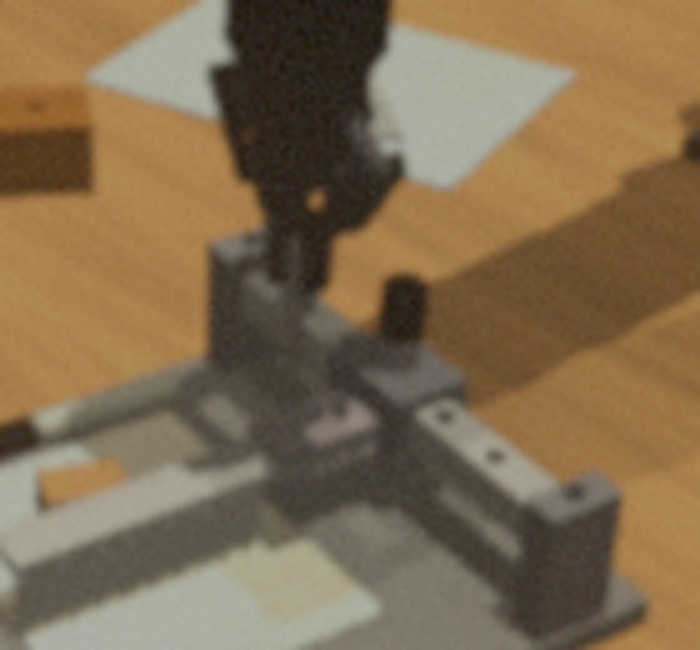

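The hole is at wrist px (252.0,195.6) and the pin tip near (253.9,212). I'll compute the relative offset and check for measurement jitter.

Run:
```python
from h import *
for i in range(4):
    s=st();c=read_camera("wrist")
    R=s["eef_rot"];print("eye rel cmd(tool)",np.round(load()[1].T@(np.array(c["eye"])-load()[0]),2),"rel meas",np.round(np.array(R).T@(np.array(c["eye"])-s["tool_pos"]),2))
    h=onz(c,252,195.6,71);t=onz(c,253.9,212,106.2);tp=onz(c,253.9,150+503.5/4.2-.5,184.2)
    print("hole",h,"tip",t,"top",tp)
crop(c["img"],225,180,60,50,12,"pics/w6d.png")
```

```text
4.7 pos [595.1  48.2 180.5] cmd [594.8  49.5 179.8] F [-0.4 -0.2  0.2] gap 11.9 rotdev [ 0.0017 -0.0002  0.0009]
eye rel cmd(tool) [-118.38   75.76    1.74] rel meas [-117.64   75.47    0.32]
hole [596.01874484  49.28015375  71.        ] tip [593.90204156  47.86939805 106.2       ] top [594.4037163   47.84520027 184.2       ]
4.75 pos [595.1  48.4 180.5] cmd [594.8  49.5 179.8] F [-0.2  0.1  0. ] gap 12.2 rotdev [ 0.0015 -0.0001  0.001 ]
eye rel cmd(tool) [-118.34   75.73    1.52] rel meas [-117.61   75.46    0.32]
hole [596.02437087  49.49559723  71.        ] tip [593.91058431  48.08204238 106.2       ] top [594.4215161   48.05180319 184.2       ]
4.8 pos [595.1  48.6 180.4] cmd [594.8  49.5 179.8] F [ 0.3 -0.3 -0.8] gap 12.3 rotdev [ 0.0012 -0.      0.0009]
eye rel cmd(tool) [-118.26   75.68    1.29] rel meas [-117.61   75.46    0.34]
hole [596.0091616   49.71689736  71.        ] tip [593.90493057  48.30067827 106.2       ] top [594.44503783  48.26335478 184.2       ]
4.85 pos [595.   48.8 180.3] cmd [594.8  49.5 179.8] F [ 0.2  0.  -0. ] gap 12.1 rotdev [ 0.001  -0.0001  0.0007]
eye rel cmd(tool) [-118.14   75.63    1.07] rel meas [-117.62   75.48    0.33]
hole [595.9849333   49.92682739  71.        ] tip [593.89328538  48.50822188 106.2       ] top [594.47163333  48.46377387 184.2       ]
```

View pics/w6d.png

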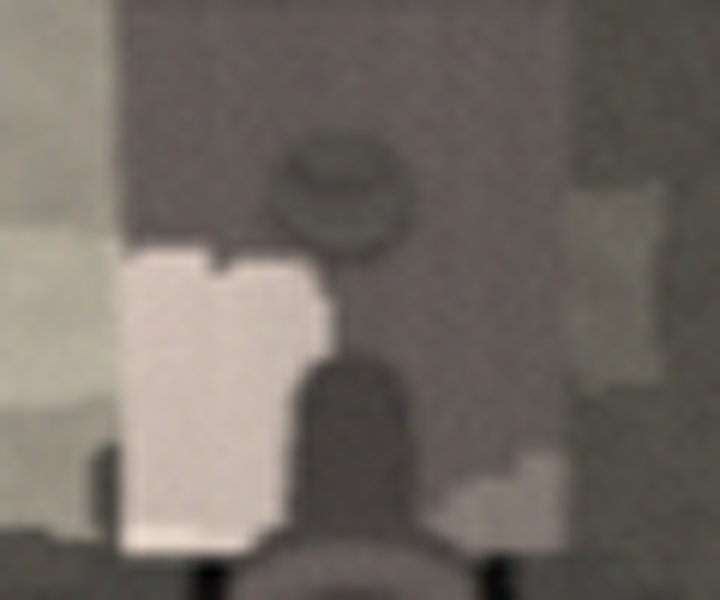

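step_arm --targets '[{"grip": 0,"tx": 0.05,"ty": 0.007,"tz": -0.001,"ax": 0,"ay": 0,"az": 0},{"grip": 0,"tx": 0.09,"ty": 0.007,"tz": -0.001,"ax": 0,"ay": 0,"az": 0},{"grip": 0,"tx": 0.112,"ty": 0.007,"tz": -0.001,"ax": 0,"ay": 0,"az": 0},{"grip": 0,"tx": 0.112,"ty": 0.007,"tz": -0.001,"ax": 0,"ay": 0,"az": 0},{"grip": 0,"tx": 0.112,"ty": 0.007,"tz": -0.001,"ax": 0,"ay": 0,"az": 0},{"grip": 0,"tx": 0.112,"ty": 0.007,"tz": -0.001,"ax": 0,"ay": 0,"az": 0},{"grip": 0,"tx": 0.112,"ty": 0.007,"tz": -0.001,"ax": 0,"ay": 0,"az": 0},{"grip": 0,"tx": 0.112,"ty": 0.007,"tz": -0.001,"ax": 0,"ay": 0,"az": 0},{"grip": 0,"tx": 0.112,"ty": 0.007,"tz": -0.001,"ax": 0,"ay": 0,"az": 0},{"grip": 0,"tx": 0.112,"ty": 0.007,"tz": -0.001,"ax": 0,"ay": 0,"az": 0}]'

```text
time: 5.73
tool_pos: [596.8, 49.5, 152.2]
eef_rot: [[0.001, 0.99, -0.141], [-0.0, -0.141, -0.99], [-1.0, 0.001, -0.0]]
force: [-0.1, 0.5, 0.1]
finger_gap: 12.6
```

Run:
```python
from h import *
apply(tx=.112,ty=.007,tz=-.001)
s=st()
c=read_camera("wrist");crop(c["img"],220,180,65,60,12,"pics/w7c.png")
print("pred hole",proj(c,[595.6,49.4,71]),"pred tip",proj(c,np.array(s["tool_pos"])+[-.8,-.2,-73.6]))
c=read_camera("top");crop(c["img"],190,175,70,60,10,"pics/t7c.png")
c=read_camera("scene");crop(c["img"],250,170,60,60,10,"pics/s7c.png");print("scene pred hole",(proj(c,[595.4,49.7,71])-[249.5,169.5])*10,"tip",(proj(c,np.array(s["tool_pos"])+[-.8,-.2,-73.6])-[249.5,169.5])*10)
```

```text
5.73 pos [596.8  49.5 152.2] cmd [596.6  49.5 151.8] F [-0.1  0.5  0.1] gap 12.6 rotdev [-0.      0.      0.0006]
pred hole [253.68485154 208.84234885] pred tip [253.68563371 211.89432895]
scene pred hole [283.10923714 362.28391687] tip [281.58509022 337.81753444]
```

View pics/w7c.png

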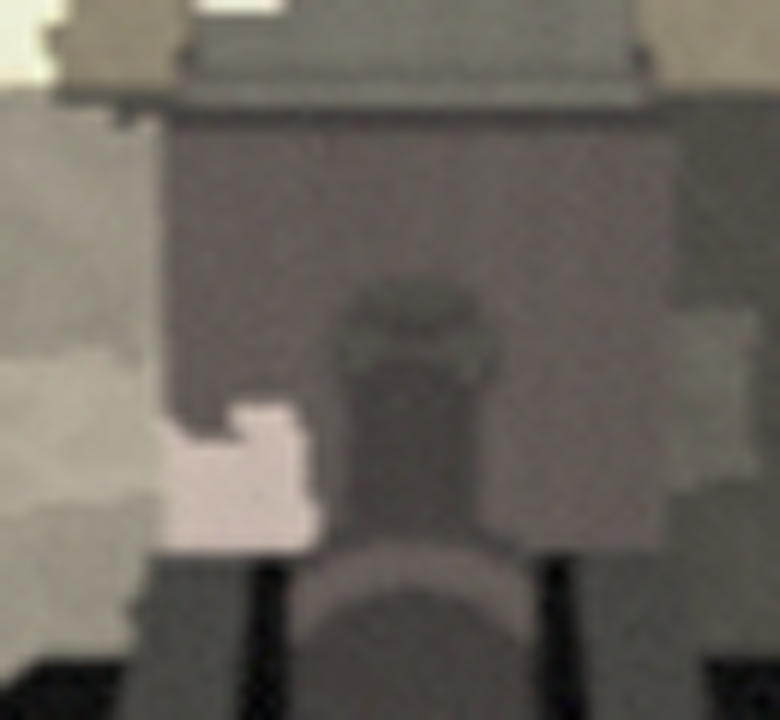

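View pics/s7c.png

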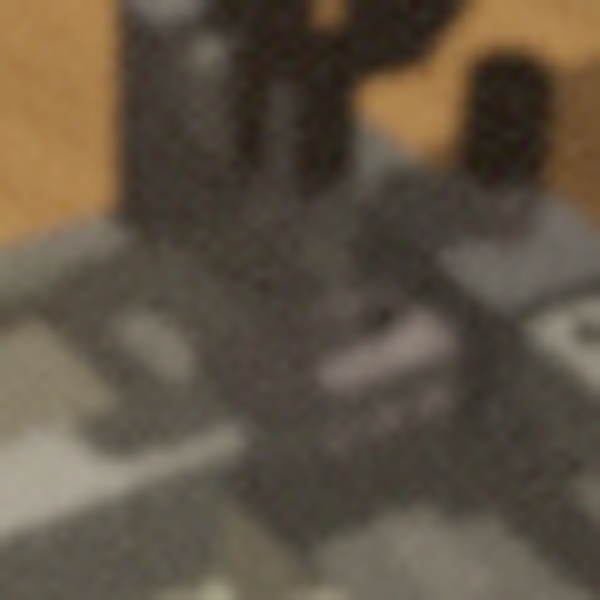

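step_arm --targets '[{"grip": 0,"tx": 0.01,"ty": 0.002,"tz": 0,"ax": 0,"ay": 0,"az": 0},{"grip": 0,"tx": 0.02,"ty": 0.002,"tz": 0,"ax": 0,"ay": 0,"az": 0},{"grip": 0,"tx": 0.03,"ty": 0.002,"tz": 0,"ax": 0,"ay": 0,"az": 0},{"grip": 0,"tx": 0.04,"ty": 0.002,"tz": 0,"ax": 0,"ay": 0,"az": 0},{"grip": 0,"tx": 0.05,"ty": 0.002,"tz": 0,"ax": 0,"ay": 0,"az": 0},{"grip": 0,"tx": 0.05,"ty": 0.002,"tz": 0,"ax": 0,"ay": 0,"az": 0},{"grip": 0,"tx": 0.05,"ty": 0.002,"tz": 0,"ax": 0,"ay": 0,"az": 0},{"grip": 0,"tx": 0.05,"ty": 0.002,"tz": 0,"ax": 0,"ay": 0,"az": 0}]'

```text
time: 6.55
tool_pos: [597.2, 49.5, 139.4]
eef_rot: [[-0.0, 0.99, -0.141], [0.0, -0.141, -0.99], [-1.0, -0.0, -0.0]]
force: [-0.1, 0.1, -0.2]
finger_gap: 11.8
```

Run:
```python
from h import *
apply(tx=.05,ty=.002)
s=st()
c=read_camera("wrist");crop(c["img"],220,180,65,60,10,"pics/w8c.png")
```

```text
6.55 pos [597.2  49.5 139.4] cmd [597.1  49.5 139.3] F [-0.1  0.1 -0.2] gap 11.8 rotdev [ 0.0001  0.     -0.    ]
```

View pics/w8c.png

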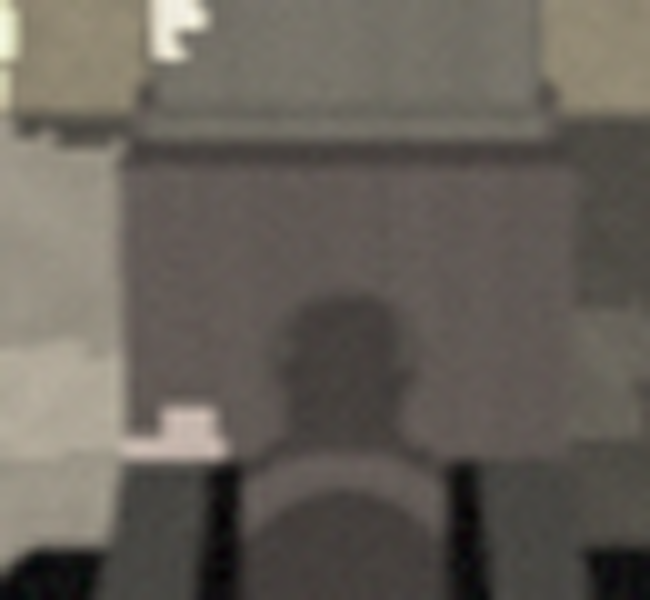

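No force, and the tip is 5 mm into the hole. I'll push it down.

step_arm --targets '[{"grip": 0,"tx": 0.015,"ty": 0,"tz": 0,"ax": 0,"ay": 0,"az": 0},{"grip": 0,"tx": 0.03,"ty": 0,"tz": 0,"ax": 0,"ay": 0,"az": 0},{"grip": 0,"tx": 0.045,"ty": 0,"tz": 0,"ax": 0,"ay": 0,"az": 0},{"grip": 0,"tx": 0.06,"ty": 0,"tz": 0,"ax": 0,"ay": 0,"az": 0},{"grip": 0,"tx": 0.075,"ty": 0,"tz": 0,"ax": 0,"ay": 0,"az": 0},{"grip": 0,"tx": 0.09,"ty": 0,"tz": 0,"ax": 0,"ay": 0,"az": 0},{"grip": 0,"tx": 0.1,"ty": 0,"tz": 0,"ax": 0,"ay": 0,"az": 0},{"grip": 0,"tx": 0.11,"ty": 0,"tz": 0,"ax": 0,"ay": 0,"az": 0},{"grip": 0,"tx": 0.12,"ty": 0,"tz": 0,"ax": 0,"ay": 0,"az": 0},{"grip": 0,"tx": 0.12,"ty": 0,"tz": 0,"ax": 0,"ay": 0,"az": 0},{"grip": 0,"tx": 0.12,"ty": 0,"tz": 0,"ax": 0,"ay": 0,"az": 0}]'

```text
time: 7.52
tool_pos: [597.1, 49.5, 109.2]
eef_rot: [[-0.0, 0.99, -0.141], [0.0, -0.141, -0.99], [-1.0, -0.0, 0.0]]
force: [0.5, 0.9, 0.0]
finger_gap: 12.3
```

Run:
```python
from h import *
apply(tx=.12)
s=st();print(np.round(s["ft_torque"],2))
```

```text
7.52 pos [597.1  49.5 109.2] cmd [597.1  49.5 109.3] F [0.5 0.9 0. ] gap 12.3 rotdev [-0.     -0.     -0.0002]
[0.02 0.08 0.  ]
```

Nothing has met resistance so far. I'll seat the collar gently, about 5 mm more plus a slight press.

step_arm --targets '[{"grip": 0,"tx": 0.008,"ty": 0,"tz": 0,"ax": 0,"ay": 0,"az": 0},{"grip": 0,"tx": 0.014,"ty": 0,"tz": 0,"ax": 0,"ay": 0,"az": 0},{"grip": 0,"tx": 0.018,"ty": 0,"tz": 0,"ax": 0,"ay": 0,"az": 0},{"grip": 0,"tx": 0.022,"ty": 0,"tz": 0,"ax": 0,"ay": 0,"az": 0},{"grip": 0,"tx": 0.022,"ty": 0,"tz": 0,"ax": 0,"ay": 0,"az": 0},{"grip": 0,"tx": 0.022,"ty": 0,"tz": 0,"ax": 0,"ay": 0,"az": 0}]'

```text
time: 8.02
tool_pos: [597.2, 49.5, 104.7]
eef_rot: [[-0.0, 0.99, -0.141], [-0.0, -0.141, -0.99], [-1.0, -0.0, 0.0]]
force: [-3.3, -0.1, 5.2]
finger_gap: 12.0
```

Run:
```python
from h import *
apply(tx=.022)
s=st();print(np.round(s["ft_torque"],2))
c=read_camera("wrist");crop(c["img"],205,180,100,100,6,"pics/w9c.png")
```

```text
8.02 pos [597.2  49.5 104.7] cmd [597.1  49.5 103.8] F [-3.3 -0.1  5.2] gap 12.0 rotdev [-0.0001 -0.0001 -0.0003]
[ 0.02  0.63 -0.02]
```

View pics/w9c.png

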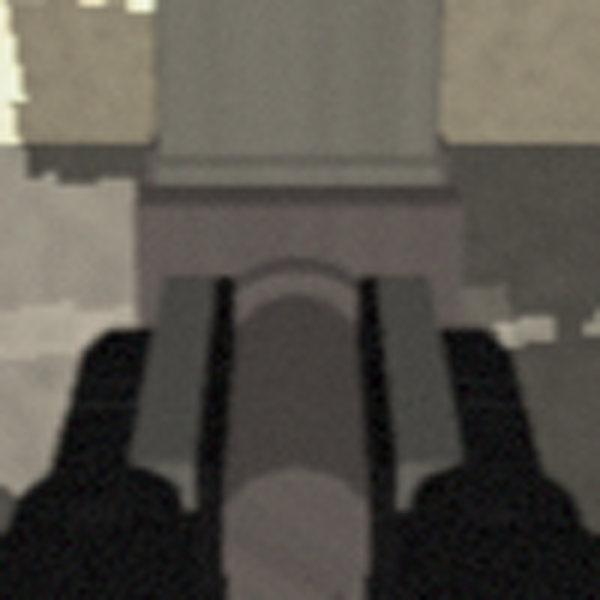

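step_arm --targets '[{"grip": 0.5,"tx": 0,"ty": 0,"tz": 0,"ax": 0,"ay": 0,"az": 0},{"grip": 0.5,"tx": 0,"ty": 0,"tz": 0,"ax": 0,"ay": 0,"az": 0},{"grip": 0.5,"tx": 0,"ty": 0,"tz": 0,"ax": 0,"ay": 0,"az": 0},{"grip": 0.5,"tx": 0,"ty": 0,"tz": 0,"ax": 0,"ay": 0,"az": 0},{"grip": 0.5,"tx": 0,"ty": 0,"tz": 0,"ax": 0,"ay": 0,"az": 0},{"grip": 0.5,"tx": -0.05,"ty": 0,"tz": 0,"ax": 0,"ay": 0,"az": 0},{"grip": 0.6,"tx": -0.12,"ty": 0,"tz": 0,"ax": 0,"ay": 0,"az": 0},{"grip": 0.6,"tx": -0.22,"ty": 0,"tz": 0,"ax": 0,"ay": 0,"az": 0},{"grip": 0.6,"tx": -0.32,"ty": 0,"tz": 0,"ax": 0,"ay": 0,"az": 0},{"grip": 0.6,"tx": -0.37,"ty": 0,"tz": 0,"ax": 0,"ay": 0,"az": 0},{"grip": 0.6,"tx": -0.37,"ty": 0,"tz": 0,"ax": 0,"ay": 0,"az": 0},{"grip": 0.6,"tx": -0.37,"ty": 0,"tz": 0,"ax": 0,"ay": 0,"az": 0}]'

```text
time: 9.07
tool_pos: [597.4, 49.4, 197.1]
eef_rot: [[0.002, 0.99, -0.141], [-0.0, -0.141, -0.99], [-1.0, 0.002, -0.0]]
force: [-0.4, -0.0, -0.4]
finger_gap: 51.2
```

Run:
```python
from h import *
apply(tx=-.37)
s=st()
c=read_camera("wrist");cv2.imwrite("pics/w10.png",c["img"])
print("ear",proj(c,[595.8,49.2,71]),"pintop",proj(c,[595.8,49.2,109]),"block",proj(c,[455,-348,50]))
c=read_camera("top");crop(c["img"],165,135,135,130,5,"pics/t10.png")
delta([528.8,58.3,196.3])
```

```text
9.07 pos [597.4  49.4 197.1] cmd [597.1  49.5 196.3] F [-0.4 -0.  -0.4] gap 51.2 rotdev [-0.      0.0001  0.0019]
ear [253.88224223 192.67564779] pintop [253.89516414 206.43022922] block [617.3492578  257.32975729]
t [ 1.000e-04 -2.755e-01  3.600e-03] a [-0.0002  0.      0.    ] dist 68.87950280278793
```

View pics/w10.png

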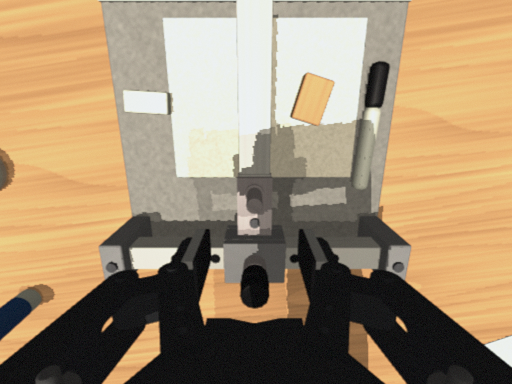

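View pics/t10.png

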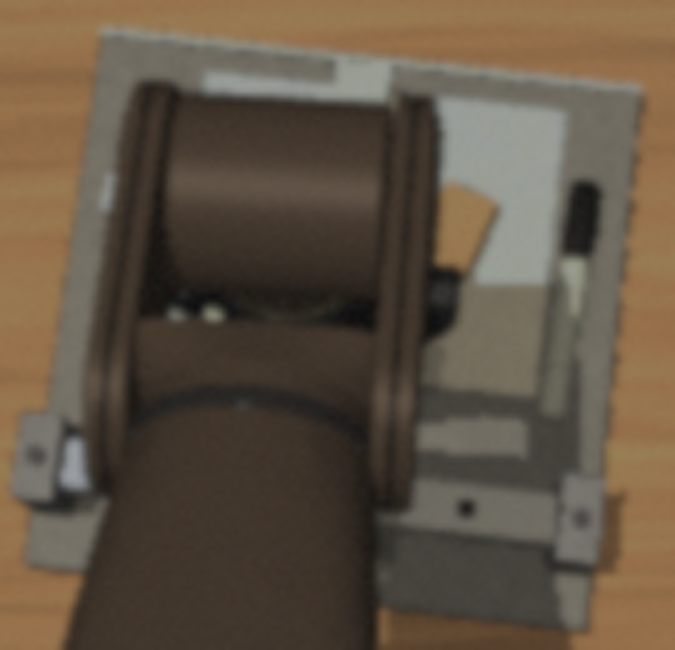

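The wrist view has the pin standing in the ear near (254,198). I'll zoom in to confirm it is seated.

Run:
```python
from h import *
c=read_camera("wrist");crop(c["img"],220,165,70,75,9,"pics/w10c.png")
for z,n in((75,"collar top"),(109,"top"),(71,"ear"),(82,'x'),(116,'y')):print(n,(proj(c,[595.8,49.2,z])-[219.5,164.5])*9)
c=read_camera("scene");crop(c["img"],240,150,90,80,8,"pics/s10c.png")
for z in(71,75,109):print(z,(proj(c,[595.8,49.2,z])-[239.5,149.5])*8)
```

```text
collar top [308.20084782 254.96949077]
top [308.22159749 369.2284981 ]
ear [308.19875732 243.45810931]
x [308.20466489 275.98837908]
y [308.22666727 397.14542636]
71 [304.4749049  449.58645121]
75 [304.96086167 439.20556872]
109 [309.17241444 349.23947035]
```

View pics/w10c.png

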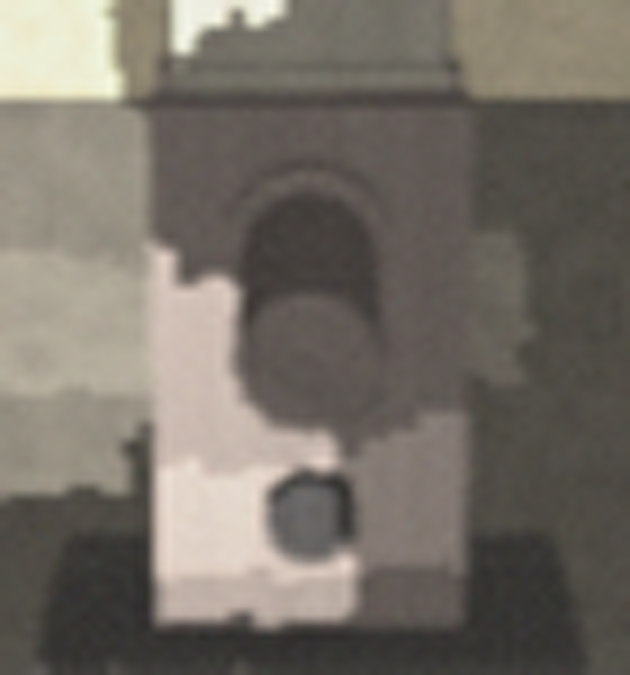

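View pics/s10c.png

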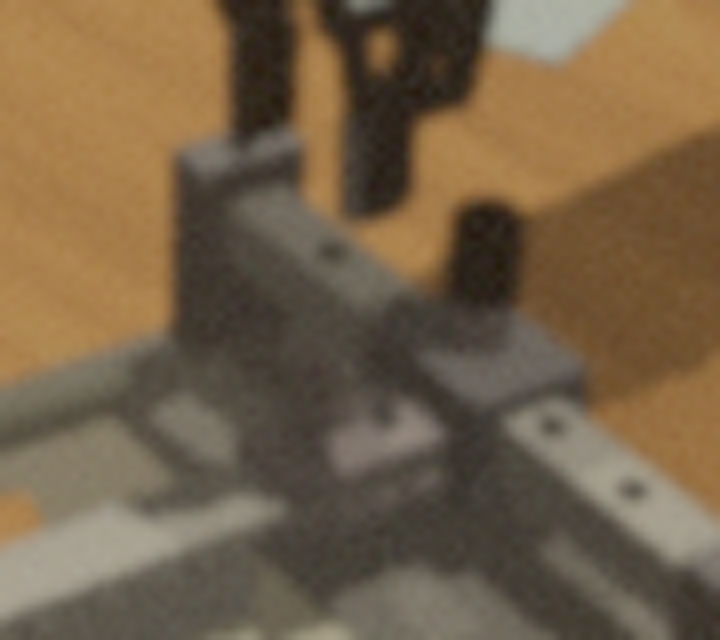

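The pin is seated and upright: its top is near the predicted pixel for z=109. Next is the knob.

step_arm --targets '[{"grip": 0.6,"tx": 0,"ty": -0.1,"tz": 0.003,"ax": 0,"ay": 0,"az": 0},{"grip": 0.6,"tx": 0,"ty": -0.2,"tz": 0.003,"ax": 0,"ay": 0,"az": 0},{"grip": 0.6,"tx": 0,"ty": -0.275,"tz": 0.003,"ax": 0,"ay": 0,"az": 0},{"grip": 0.6,"tx": 0,"ty": -0.275,"tz": 0.003,"ax": 0,"ay": 0,"az": 0},{"grip": 0.6,"tx": 0.07,"ty": -0.275,"tz": 0.003,"ax": 0,"ay": 0,"az": 0},{"grip": 0.6,"tx": 0.14,"ty": -0.275,"tz": 0.003,"ax": 0,"ay": 0,"az": 0},{"grip": 0.6,"tx": 0.2,"ty": -0.275,"tz": 0.003,"ax": 0,"ay": 0,"az": 0},{"grip": 0.6,"tx": 0.24,"ty": -0.275,"tz": 0.003,"ax": 0,"ay": 0,"az": 0},{"grip": 0.6,"tx": 0.254,"ty": -0.275,"tz": 0.003,"ax": 0,"ay": 0,"az": 0},{"grip": 0.6,"tx": 0.254,"ty": -0.275,"tz": 0.003,"ax": 0,"ay": 0,"az": 0},{"grip": 0.6,"tx": 0.254,"ty": -0.275,"tz": 0.003,"ax": 0,"ay": 0,"az": 0},{"grip": 0.6,"tx": 0.254,"ty": -0.275,"tz": 0.003,"ax": 0,"ay": 0,"az": 0}]'

```text
time: 10.27
tool_pos: [529.8, 58.3, 133.8]
eef_rot: [[0.002, 0.99, -0.141], [-0.0, -0.141, -0.99], [-1.0, 0.002, -0.0]]
force: [-0.5, 0.1, -0.2]
finger_gap: 51.7
```

Run:
```python
from h import *
apply(tx=.254,ty=-.275,tz=.003)
s=st()
c=read_camera("wrist");cv2.imwrite("pics/w11.png",c["img"])
print(proj(c,[528.8,58.2,137]))
```

```text
10.27 pos [529.8  58.3 133.8] cmd [528.9  58.4 132.8] F [-0.5  0.1 -0.2] gap 51.7 rotdev [0.     0.0001 0.0018]
[253.58747951 269.47884904]
```

View pics/w11.png

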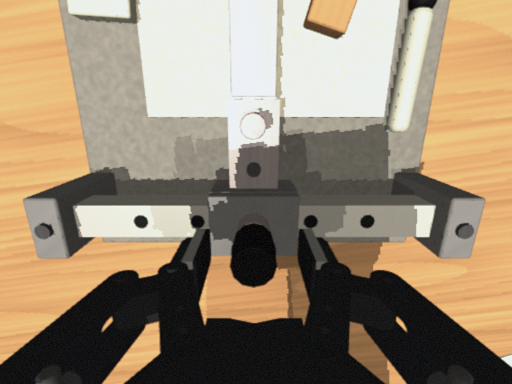

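The knob is centred between the fingers at (254,267), and the pin collar is seated at (253,126). I'll close the gripper.

step_arm --targets '[{"grip": 0,"tx": 0,"ty": 0,"tz": 0,"ax": 0,"ay": 0,"az": 0},{"grip": 0,"tx": 0,"ty": 0,"tz": 0,"ax": 0,"ay": 0,"az": 0},{"grip": 0,"tx": 0,"ty": 0,"tz": 0,"ax": 0,"ay": 0,"az": 0},{"grip": 0,"tx": 0,"ty": 0,"tz": 0,"ax": 0,"ay": 0,"az": 0},{"grip": 0,"tx": 0,"ty": 0,"tz": 0,"ax": 0,"ay": 0,"az": 0},{"grip": 0,"tx": 0,"ty": 0,"tz": 0,"ax": 0,"ay": 0,"az": 0},{"grip": 0,"tx": 0,"ty": 0,"tz": 0,"ax": 0,"ay": 0,"az": 0}]'

```text
time: 10.9
tool_pos: [529.4, 58.5, 133.8]
eef_rot: [[0.001, 0.99, -0.141], [0.0, -0.141, -0.99], [-1.0, 0.001, -0.0]]
force: [-1.8, 0.8, 5.6]
finger_gap: 22.5
```

Run:
```python
from h import *
s=st();print(np.round(s["ft_torque"],2))
```

```text
10.9 pos [529.4  58.5 133.8] cmd [528.9  58.4 132.8] F [-1.8  0.8  5.6] gap 22.5 rotdev [-0.      0.0002  0.001 ]
[0.07 0.31 0.01]
```

step_arm --targets '[{"grip": 0,"tx": -0.01,"ty": 0,"tz": 0,"ax": 0,"ay": 0,"az": 0},{"grip": 0,"tx": -0.02,"ty": 0,"tz": 0,"ax": 0,"ay": 0,"az": 0},{"grip": 0,"tx": -0.03,"ty": 0,"tz": 0,"ax": 0,"ay": 0,"az": 0},{"grip": 0,"tx": -0.04,"ty": 0,"tz": 0,"ax": 0,"ay": 0,"az": 0},{"grip": 0,"tx": -0.05,"ty": 0,"tz": 0,"ax": 0,"ay": 0,"az": 0},{"grip": 0,"tx": -0.056,"ty": 0,"tz": 0,"ax": 0,"ay": 0,"az": 0},{"grip": 0,"tx": -0.056,"ty": 0,"tz": 0,"ax": 0,"ay": 0,"az": 0},{"grip": 0,"tx": -0.056,"ty": 0,"tz": 0,"ax": 0,"ay": 0,"az": 0},{"grip": 0,"tx": -0.056,"ty": 0,"tz": 0,"ax": 0,"ay": 0,"az": 0}]'

```text
time: 11.65
tool_pos: [529.1, 58.5, 146.3]
eef_rot: [[0.001, 0.99, -0.141], [0.0, -0.141, -0.99], [-1.0, 0.001, -0.0]]
force: [5.8, -0.1, -7.3]
finger_gap: 22.1
```

Run:
```python
from h import *
apply(tx=-.056)
s=st();print(np.round(s["ft_torque"],2))
c=read_camera("wrist");cv2.imwrite("pics/w12.png",c["img"])
```

```text
11.65 pos [529.1  58.5 146.3] cmd [528.9  58.4 146.8] F [ 5.8 -0.1 -7.3] gap 22.1 rotdev [0.0001 0.0003 0.0009]
[ 0.12 -0.97  0.07]
```

View pics/w12.png

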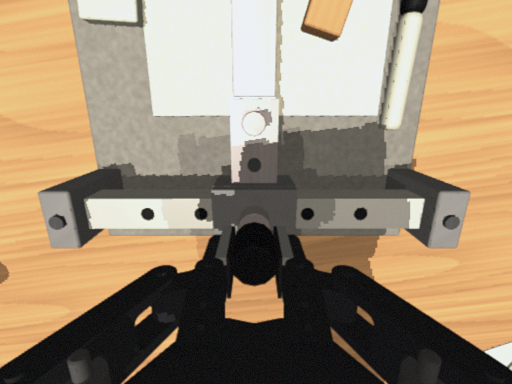

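The plunger is up about 12.5 mm with 7.3 N of spring load. I'll slide it 40 mm to bed +y (tool −z) and relieve the small cross load.

step_arm --targets '[{"grip": 0,"tx": 0,"ty": 0.002,"tz": -0.01,"ax": 0,"ay": 0,"az": 0},{"grip": 0,"tx": 0,"ty": 0.002,"tz": -0.025,"ax": 0,"ay": 0,"az": 0},{"grip": 0,"tx": 0,"ty": 0.002,"tz": -0.04,"ax": 0,"ay": 0,"az": 0},{"grip": 0,"tx": 0,"ty": 0.002,"tz": -0.055,"ax": 0,"ay": 0,"az": 0},{"grip": 0,"tx": 0,"ty": 0.002,"tz": -0.07,"ax": 0,"ay": 0,"az": 0},{"grip": 0,"tx": 0,"ty": 0.002,"tz": -0.085,"ax": 0,"ay": 0,"az": 0},{"grip": 0,"tx": 0,"ty": 0.002,"tz": -0.1,"ax": 0,"ay": 0,"az": 0},{"grip": 0,"tx": 0,"ty": 0.002,"tz": -0.115,"ax": 0,"ay": 0,"az": 0},{"grip": 0,"tx": 0,"ty": 0.002,"tz": -0.13,"ax": 0,"ay": 0,"az": 0},{"grip": 0,"tx": 0,"ty": 0.002,"tz": -0.145,"ax": 0,"ay": 0,"az": 0},{"grip": 0,"tx": 0,"ty": 0.002,"tz": -0.155,"ax": 0,"ay": 0,"az": 0},{"grip": 0,"tx": 0,"ty": 0.002,"tz": -0.16,"ax": 0,"ay": 0,"az": 0},{"grip": 0,"tx": 0,"ty": 0.002,"tz": -0.16,"ax": 0,"ay": 0,"az": 0},{"grip": 0,"tx": 0,"ty": 0.002,"tz": -0.16,"ax": 0,"ay": 0,"az": 0},{"grip": 0,"tx": 0,"ty": 0.002,"tz": -0.16,"ax": 0,"ay": 0,"az": 0},{"grip": 0,"tx": 0,"ty": 0.002,"tz": -0.16,"ax": 0,"ay": 0,"az": 0}]'

```text
time: 13.03
tool_pos: [534.9, 98.4, 146.8]
eef_rot: [[-0.0, 0.99, -0.142], [0.001, -0.142, -0.99], [-1.0, -0.0, -0.001]]
force: [3.5, 1.5, -6.8]
finger_gap: 22.3
```

Run:
```python
from h import *
apply(tz=-.16,ty=.002)
s=st();print(np.round(s["ft_torque"],2), "along", (np.array(s["tool_pos"])-[529.1,58.5,0])@BY)
c=read_camera("wrist");cv2.imwrite("pics/w13.png",c["img"])
```

```text
13.03 pos [534.9  98.4 146.8] cmd [535.1  98.  146.8] F [ 3.5  1.5 -6.8] gap 22.3 rotdev [ 0.0003  0.0011 -0.0004]
[ 0.14 -0.52 -0.  ] along 40.318339950327314
```

View pics/w13.png

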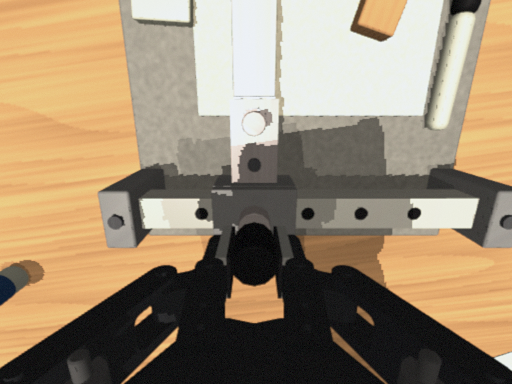

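The sleeve has moved one hole pitch: one hole shows on its left and three on its right. I'll lower the plunger.

step_arm --targets '[{"grip": 0,"tx": 0.01,"ty": 0,"tz": 0,"ax": 0,"ay": 0,"az": 0},{"grip": 0,"tx": 0.02,"ty": 0,"tz": 0,"ax": 0,"ay": 0,"az": 0},{"grip": 0,"tx": 0.03,"ty": 0,"tz": 0,"ax": 0,"ay": 0,"az": 0},{"grip": 0,"tx": 0.04,"ty": 0,"tz": 0,"ax": 0,"ay": 0,"az": 0},{"grip": 0,"tx": 0.05,"ty": 0,"tz": 0,"ax": 0,"ay": 0,"az": 0},{"grip": 0,"tx": 0.058,"ty": 0,"tz": 0,"ax": 0,"ay": 0,"az": 0},{"grip": 0,"tx": 0.058,"ty": 0,"tz": 0,"ax": 0,"ay": 0,"az": 0},{"grip": 0,"tx": 0.058,"ty": 0,"tz": 0,"ax": 0,"ay": 0,"az": 0},{"grip": 0,"tx": 0.058,"ty": 0,"tz": 0,"ax": 0,"ay": 0,"az": 0},{"grip": 0,"tx": 0.058,"ty": 0,"tz": 0,"ax": 0,"ay": 0,"az": 0}]'

```text
time: 13.92
tool_pos: [535.2, 98.1, 133.8]
eef_rot: [[-0.0, 0.99, -0.141], [0.0, -0.141, -0.99], [-1.0, -0.0, 0.0]]
force: [-4.0, 1.2, 6.0]
finger_gap: 22.6
```

Run:
```python
from h import *
apply(tx=.058)
s=st();print(np.round(s["ft_torque"],2), "along", (np.array(s["tool_pos"])-[529.1,58.5,0])@BY)
c=read_camera("wrist");cv2.imwrite("pics/w14.png",c["img"])
print("pintop pred",proj(c,np.array([595.8,49.2,109])+40*BY),"holes",[np.round(proj(c,np.array([529.2,58.4,79])+k*40*BY),1).tolist() for k in(-2,-1,0,2)])
c=read_camera("scene");crop(c["img"],220,120,140,130,5,"pics/s14.png")
```

```text
13.92 pos [535.2  98.1 133.8] cmd [535.1  98.  132.3] F [-4.   1.2  6. ] gap 22.6 rotdev [-0.0001 -0.     -0.0004]
[ 0.18  0.72 -0.02] along 40.01972514729468
pintop pred [252.75504626 126.14993411] holes [[422.9, 221.2], [366.4, 221.2], [309.9, 221.1], [196.8, 221.1]]
```

View pics/w14.png

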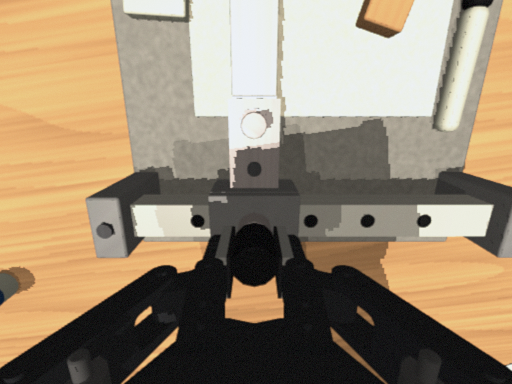

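View pics/s14.png

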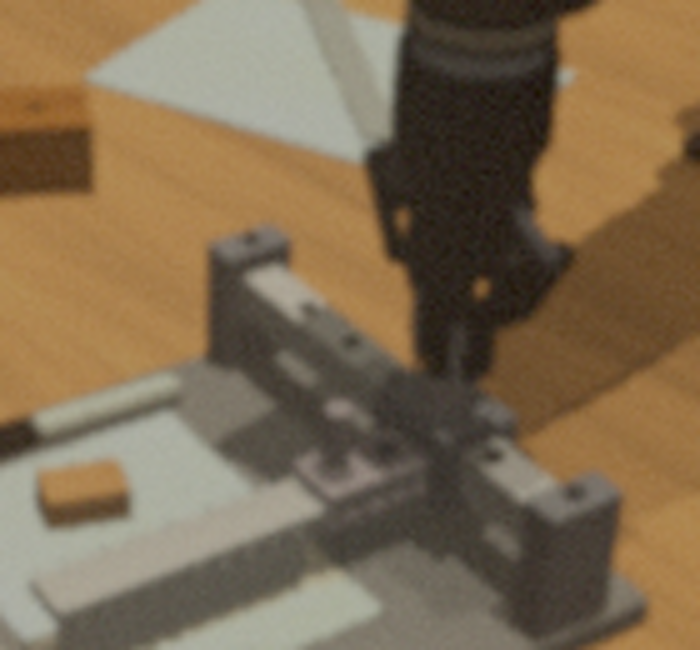

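Run:
```python
import cv2,numpy as np
a=[cv2.imread(f"pics/w{i}.png")[205:300,205:305] for i in(11,12,13,14)]
cv2.imwrite("pics/cmp.png",cv2.convertScaleAbs(cv2.resize(np.hstack(a),None,fx=2,fy=2,interpolation=cv2.INTER_CUBIC),alpha=2.5,beta=20))
```

```text
(no output)
```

View pics/cmp.png

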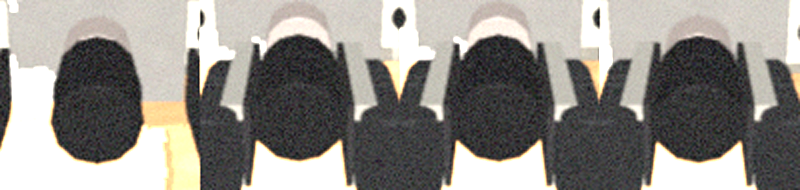

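All four frames show the knob at the same place in the fingers, so it hasn't slipped. The bright gap at the boss in frames 2 and 3 is closed again in frame 4, so the plunger is down. I'll hand the job in.

Run:
```python
from h import *
st();print(job_done());st()
```

```text
14.02 pos [535.1  98.  133.8] cmd [535.1  98.  132.3] F [-4.6  1.6  6. ] gap 22.1 rotdev [-0.0001 -0.0001 -0.0004]
the job is handed in; nothing more can be done
None
the job is handed in; nothing more can be done
```

The job is done and handed in at 14.0 s. I moved the clevis pin from its block into the ears and fence and seated it. Then I pulled the plunger up about 12.5 mm, slid the sleeve one hole to the left, and lowered the plunger into that hole. The gripper is still holding the knob down.

- **Sleeve:** it moved 40.0 mm along the rail by the arm's own reading. The wrist picture agrees, with one hole left of the sleeve and three to the right.
- **Plunger:** the gripper is back at the height it had at the first hole (133.8 mm) with a 6 N downward push. The knob has not slipped in the fingers, and the gap above the boss has closed.
- **Pin:** it went in without resistance until the collar touched at the expected height. In the last wrist picture its top is within 2 px of where a seated, upright pin should be.
- **Bystanders:** the arm touched none of them, and those still in view look unmoved. I did not measure their positions.
- **Disagreements:** the cameras differed by 1–2 mm on the pin and ear hole positions. A sideways load of about 4–5 N on the knob remained at the end.

One early move call was refused because it lacked some fields. The arm did not move, and I sent it again in full.

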